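# Make up two charger installation kits

## Robot

A 7-joint arm with a two-finger parallel gripper is mounted at the origin on the work surface. World frame = base frame: x ahead of the robot, y to its left, z up, the work surface at z = 0. Lengths are in m, angles in rad, forces in N, time in s.
With the tool pointing down it reaches from about 0.4 to 0.875 m from the base axis. Payload 19.3 kg.
Tool frame: the origin (TCP) lies at the very end of the fingers, on their centre line; the grasp point (between the pads) lies ctrl.grip_point_offset behind it (ctrl.grip_point_offset is the distance from the TCP to the grasp point, in m); z points along the fingers, y is the line along which they close (so a half turn about z gives the same grasp; the last joint's range is limited). The gripper opens to 85 mm and grips with 20 to 120 N. Pads are 22 mm wide; open, the fingers measure 114 mm over their backs; the gripper's body (76 mm by 85 mm) begins 54 mm behind the grasp point. The pads swing forward as they close: fully open they stand 13 mm farther back than shut.
Start: joints at [1.109, 0.521, -0.036, 1.599, 0.021, 1.021, -0.113], TCP at [0.239, -0.578, 0.231] pointing down, gripper open.
Joint ranges: [-2.91, 2.91], [-0.3, 2.13], [-1.5, 1.42], [0.17, 2.43], [-1.26, 4.41], [0.16, 1.93], [-2.52, 2.52]. Speed limits (rad/s): [1.89, 1.89, 2.39, 2.39, 3.01, 3.01, 3.01].

## Interface

Orientations are given as a 3x3 rotation matrix whose columns are the frame's x, y, z axes.
In Python, from plant import ctrl, grab_frame, masks_of gives the robot as it stands. The module is installed in compiled form; this text tells all that it offers.
- The arm moves only by the tool arm_command, never from a script. Its argument "moves" is a list of rows, each a list of 4 numbers: the shift along the tool's x, y, z in m, then the turn about the tool's z in units of 8 degrees (1.0 is 8 degrees). In form: [[dx, dy, dz, twist], ...]. A call has 1 to 8 rows; each row shifts and turns the commanded pose from where the row before left it, along the tool's axes as they then stand; what a row does not reach is not made up. A row lasts 1/10 s, in which the tool goes at most 50 mm and 8.59 degrees, less where a joint would pass 70% of its speed; a pose out of reach is approached as far as the arm can. A call is refused whole if a number of a shift passes 0.05 or a number of a turn 1, either way. A call with a gripper value outside its range is refused whole. "claw" is the closure, from 0 (fully open) to 1 (shut), set as the call begins (left out, the last holds). The fingers move at their own pace and stop on an object; the grip force is fixed at half the most. Time passes only in rows, so rows that do not move let the fingers close. It gives the time, the measured TCP pose, the force, the opening and the grip force at its end, in the units of the state.
- ctrl.read_state(): the state, without advancing time (a new reading comes with each control period).
- grab_frame(name): name is "scene" or "top" or "wrist"; returns a dict with "pixels" (384x512x3 uint8, blue, green, red), "depth" (384x512 float32, m along the optical axis (not along the pixel's ray), 0 where there is no reading), "mtx" (3x3 intrinsics, pixels), "world_from_camera" (4x4, takes a point from camera to world coordinates); the wrist camera has in their place "mount" (4x4, takes a point from camera to tool coordinates, whose origin is the TCP and whose axes are the flange's). Camera axes: x right, y down, z forward; pixel columns grow to the right and rows downward; lengths in m; the calibration is good to about 2 mm. A picture is of the moment at which its call begins: read the wrist's pose just before it.
- ctrl.job_done(): hands the job in; it is judged then, once.
Trained networks look in the newest picture that a camera, given by its name, has taken for a name from the list of things; names that differ only in an ending like _2 or _b are one class to them, and where a whole thing is asked for, a point or a joint stands for the part that bears it (a point fixed in the world has none). Each returns a list of dicts, best first, with "p" (0 to 1); they miss things now and then, are a little off and sometimes report something else, mostly with a low value. They report only what shows in the picture. A call takes as long as a camera call. They do not tell look-alikes from the thing itself.
- masks_of(camera, target): "pixels" (384x512 bool, what is visible of it) and "point" ([row, column] in pixels, amid what is visible of it).
The state is a dict: "time": time; "qpos": joint angles; "qd": joint speeds; "tau": joint torques, N m; "position": TCP position; "tcp_rot": TCP orientation; "wrist_force": force on the tool from outside, world axes, zero at the start; "wrist_torque": the same for the moment, N m; "gripper_width": finger opening in m; "grip_force": force on a finger pad.
Only numpy, scipy, OpenCV 4.12 (cv2) and the standard library are available. Lean on these libraries where they do the work, as an engineer would, in place of code of your own. Each camera call takes 0.05 s, during which the arm holds its last target. There are 200 camera calls.

## Task

Make up the two installer's kits from the parts standing on the desk. In the long tray put the large red plug in the larger end compartment, the steel bracket in the middle one and the round tin in the small end compartment; in the short tray put the white breaker in the long compartment and the small red plug in the short one. Each part must stand upright, just as it stands now, flat on the floor of its compartment, and the coffee cup must stay where it is.

Things in the scene. Friction and masses are not known exactly. Their poses are not given: they have to be found in the camera images.
- plug_large_mid (a point): Large industrial plug, red collar with brass pins above a black body, standing pins up: 80 mm tall; red collar 62 mm diameter from 30 mm above its underside to the top, black body below it 50 mm diameter. The other plug is alike but smaller. The point is at its centre, half-way up; z points up.
- plug_small_mid (a point): Small industrial plug, red collar with brass pins above a black body, standing pins up: 66 mm tall; red collar 44 mm diameter from 26 mm above its underside to the top, black body below it 32 mm diameter. The point is at its centre, half-way up; z points up.
- bracket_mid (a point): Bare steel bracket, an upside-down U channel: 40 mm wide (its x), 70 mm long (its y), 44 mm tall, 3 mm sheet, flat top with holes, open below and at both ends. It stands on its two side walls, square to its x: grip it across x. At the start its y is within 0.6 rad of the world y. The point is at its centre, half-way up; z points up.
- breaker_mid (a point): White plastic circuit breaker standing on its back: 36 mm wide (its x), 85 mm long (its y), 62 mm tall (the upper 17 mm only 45 mm long) and a black toggle up to 9 mm higher. Sides square to its x are flat: grip it across x. At the start its y is within 0.6 rad of the world y. The point is at its centre, half-way up; z points up.
- tin_mid (a point): Closed round metal tin of screws, 44 mm diameter, 46 mm tall. The point is at its centre, half-way up; z points up.
- tray_long: Long low cardboard tray, pale inside, fixed, 254 mm along its y by 92 mm; walls 4 mm thick, 14 mm tall in all, floor 3 mm thick. Origin: centre of underside, z up. Compartments 84 mm wide along x, centred on x = 0; along y: large end one 84 mm long, centre y = +81 mm (large plug); middle 92 mm, y = -11 mm (bracket); small end one 62 mm, y = -92 mm (tin). Its y is within 0.22 rad of the world y.
- tray_short: Short low cardboard tray, pale inside, fixed, 182 mm along its y by 92 mm; walls 4 mm thick, 14 mm tall in all, floor 3 mm thick. Origin: centre of underside, z up. Two compartments 84 mm wide along x, centred on x = 0; along y: short one 64 mm long, centre y = +55 mm (small plug); long one 106 mm, y = -34 mm (breaker). Its y is within 0.22 rad of the world y.
- cup: White coffee cup, 62 mm tall, 68 mm across the rim, standing loose beyond the trays; to be left alone. Origin at the centre of its underside.
Mind the look-alikes: they are no part of the job. Leave any blue or purple look-alike of the part that bears bracket_mid alone.

How it is judged:
By the outcome, as a careful person would: the job done as asked, in the order asked, and still so for the second after the job is handed in, with the robot touching nothing.
It also fails if it takes over 120 s, if anything falls off the work surface, if the arm or the gripper's body presses on something with over 40 N, if the wrist force passes 120 N, or if a joint passes its speed limit or range.

## Working session

There is one attempt and no reset: what is moved stays moved. The work goes in short steps, Python scripts to look and compute and a tool call to move; the robot and the scene stay as the last step left them, time stands still between calls to the robot, and variables do not carry over. Pictures are saved under pics/ and viewed, at most 14 in all, crops included, and the job is handed in when it is done.

Besides the shell and the picture viewer there is one more tool, called after "Request:" as name(argument=value, ...) on one line, values as JSON. arm_command: Moves the arm, as the interface text tells. Its arguments: {"type":"object","properties":{"moves":{"type":"array"},"claw":{"type":"number"}},"required":["moves"]}

```bash
mkdir -p pics; cat > h.py <<'E'
import numpy as np, cv2
from plant import ctrl, grab_frame, masks_of
def cloud(f, s=None):
    d=f["depth"]; v,u=np.mgrid[:384,:512]; K=f["mtx"]
    P=np.stack([(u-K[0,2])*d/K[0,0],(v-K[1,2])*d/K[1,1],d],-1)
    if "world_from_camera" in f: T=f["world_from_camera"]
    else:
        T0=np.eye(4); T0[:3,:3]=s["tcp_rot"]; T0[:3,3]=s["position"]; T=T0@f["mount"]
    W=P@T[:3,:3].T+T[:3,3]; W[d==0]=np.nan
    return W
E
python3 - <<'E'
from h import *
np.set_printoptions(precision=3,suppress=True)
s=ctrl.read_state(); print(s["tcp_rot"],ctrl.grip_point_offset,s["time"])
for n in("top","scene"):
    f=grab_frame(n); W=cloud(f); im=f["pixels"].copy()
    np.savez(n+".npz",W=W,im=im); print(n,f["world_from_camera"][:3])
    for t in("plug_large_mid","plug_small_mid","bracket_mid","breaker_mid","tin_mid","tray_long","tray_short","cup"):
        for m in masks_of(n,t)[:4]:
            if m["p"]<.2: continue
            p=m["pixels"]; w=W[p]; w=w[~np.isnan(w[:,0])]
            if len(w)<5: continue
            zt=np.percentile(w[:,2],95); top=w[w[:,2]>zt-.012]
            r=cv2.minAreaRect((top[:,:2]*1000).astype(np.float32))
            print(n,t,round(m["p"],2),m["point"],"n",p.sum(),"ztop",round(zt,3),"mean",top.mean(0),"rect",np.round(r[0]),np.round(r[1]),round(r[2],1))
    cv2.imwrite(f"pics/{n}0.png",cv2.resize(im,(768,576)))
E
```

```text
[[ 0.924  0.382 -0.001]
 [ 0.382 -0.924  0.001]
 [-0.    -0.001 -1.   ]] 0.0187 0.0
top [[ 0.029 -0.995  0.099  0.443]
 [-0.999 -0.031 -0.016  0.097]
 [ 0.019 -0.099 -0.995  1.154]]
top plug_large_mid 0.94 [215.8, 392.5] n 438 ztop 0.08 mean [ 0.478 -0.336  0.076] rect [ 478. -336.] [58. 62.] 1.2
top plug_small_mid 0.6 [209.7, 231.9] n 155 ztop 0.067 mean [0.479 0.158 0.063] rect [479. 158.] [40. 39.] 1.2
top bracket_mid 0.81 [226.1, 181.7] n 287 ztop 0.047 mean [0.431 0.303 0.044] rect [430. 304.] [40. 69.] 15.3
top bracket_mid 0.72 [197.6, 156.0] n 366 ztop 0.047 mean [0.518 0.39  0.044] rect [519. 391.] [40. 70.] 23.7
top bracket_mid 0.57 [260.2, 109.4] n 428 ztop 0.047 mean [0.314 0.516 0.044] rect [313. 517.] [70. 41.] 52.4
top bracket_mid 0.53 [258.6, 228.3] n 316 ztop 0.047 mean [0.333 0.166 0.044] rect [333. 166.] [40. 69.] 73.3
top breaker_mid 0.86 [212.9, 337.3] n 344 ztop 0.068 mean [ 0.481 -0.176  0.063] rect [ 482. -177.] [35. 46.] 16.5
top tin_mid 0.43 [224.8, 281.2] n 172 ztop 0.05 mean [0.45  0.003 0.046] rect [450.   3.] [40. 41.] 1.9
top tray_long 0.65 [171.7, 334.2
[... 945 characters left out ...]
33. 164.] [40. 76.] 73.6
scene bracket_mid 0.57 [137.8, 294.4] n 371 ztop 0.047 mean [0.435 0.299 0.044] rect [433. 300.] [42. 73.] 16.4
scene breaker_mid 0.8 [208.4, 155.4] n 783 ztop 0.067 mean [ 0.486 -0.18   0.064] rect [ 483. -178.] [38. 46.] 16.2
scene tin_mid 0.81 [177.4, 208.6] n 294 ztop 0.05 mean [ 0.455 -0.001  0.046] rect [452.   1.] [43. 45.] 61.1
scene tray_long 0.81 [250.6, 171.0] n 3334 ztop 0.016 mean [ 0.624 -0.183  0.008] rect [ 623. -177.] [ 96. 256.] 12.6
scene tray_short 0.83 [196.3, 291.1] n 1715 ztop 0.016 mean [0.621 0.173 0.008] rect [621. 171.] [ 98. 185.] 2.7
scene cup 0.87 [261.8, 263.8] n 804 ztop 0.063 mean [ 0.789 -0.018  0.059] rect [790. -19.] [66. 67.] 13.8
```

View pics/top0.png

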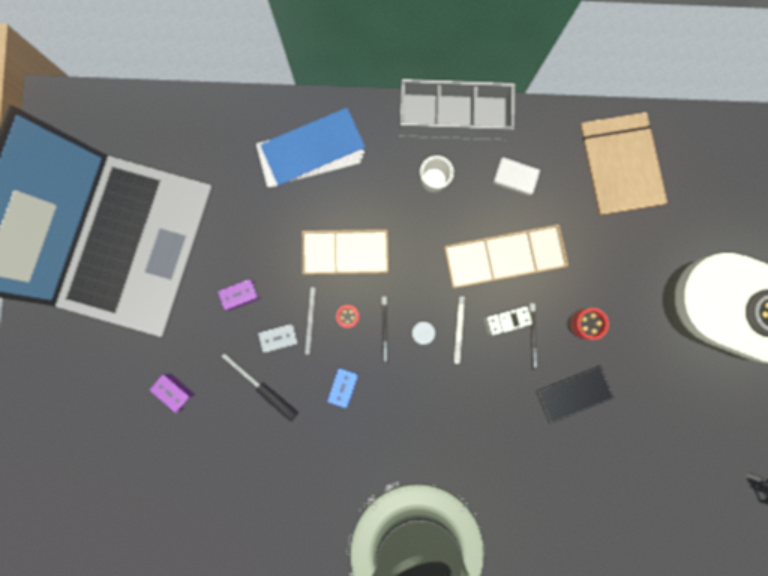

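View pics/scene0.png

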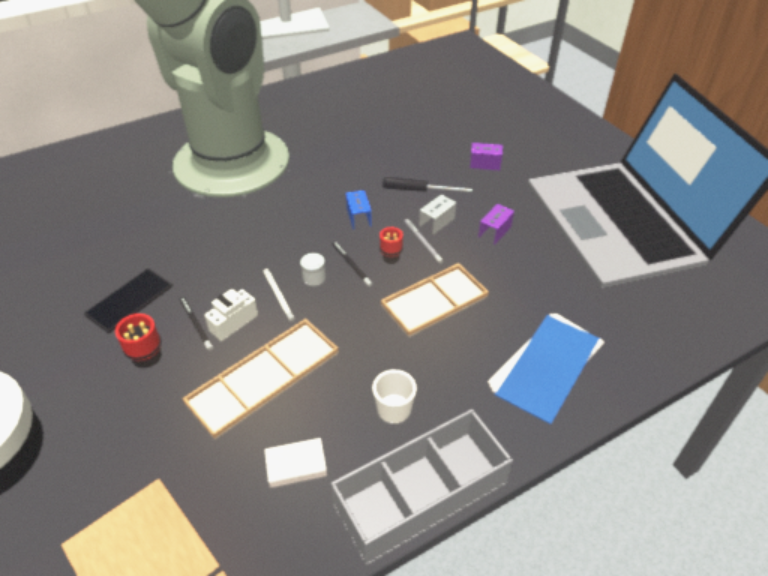

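The top view shows the parts where the networks put them. In this enlarged image the grey-steel bracket is at about (277,338), the blue look-alike at (343,388) and the purple ones at (238,294) and (170,393). Tray compartment order fits: the large end (left, +y) of the long tray is at about (468,262), and the short end of the short tray is at (319,251). The scene view agrees. Turn first.

```bash
cat > go.py <<'E'
import sys; from h import *
# go.py x y z yawOfToolY(deg): twist units and shift in tool axes after the turn
x,y,z,a=map(float,sys.argv[1:5]); s=ctrl.read_state(); R=np.array(s["tcp_rot"]); p=np.array(s["position"])
cur=np.degrees(np.arctan2(R[1,1],R[0,1])); d=(a-cur+90)%180-90
c=np.radians(cur+d); yy=np.array([np.cos(c),np.sin(c),0]); xx=np.cross(yy,[0,0,-1.])
v=np.array([x,y,z])-p
print("twist",round(-d/8,2),"shift mm",np.round([v@xx*1e3,v@yy*1e3,-v[2]*1e3],1),"q",np.round(s["qpos"],2),"t",s["time"],"w",round(s["gripper_width"],4))
E
python3 go.py .4795 -.337 .16 13
```

```text
twist -10.07 shift mm [180.3 288.8  71.3] q [ 1.11  0.52 -0.04  1.6   0.02  1.02 -0.11] t 0.9 w 0.0853
```

Request:
arm_command(moves=[[0,0,0,-1],[0,0,0,-1],[0,0,0,-1],[0,0,0,-1],[0,0,0,-1],[0,0,0,-1],[0,0,0,-1],[0,0,0,-1]], claw=0)

```text
time: 1.7
position: [0.2386, -0.5777, 0.2313]
tcp_rot: [[0.056, 0.998, -0.0], [0.998, -0.056, -0.0], [-0.0, -0.0, -1.0]]
wrist_force: [-0.1, -0.0, -0.6]
gripper_width: 0.0853
grip_force: 0.0
```

```bash
python3 go.py .4795 -.337 .16 13
```

```text
twist -2.03 shift mm [180.3 288.9  71.3] q [ 1.29  0.53 -0.3   1.59  0.18  1.05  0.88] t 1.7 w 0.0853
```

Request:
arm_command(moves=[[0,0,0,-1],[0,0,0,-1],[0.02,0.032,0.008,0],[0.02,0.032,0.008,0],[0.02,0.032,0.008,0],[0.02,0.032,0.008,0],[0.02,0.032,0.008,0],[0.02,0.032,0.008,0]])

```text
time: 2.5
position: [0.4012, -0.418, 0.1831]
tcp_rot: [[-0.215, 0.977, 0.0], [0.977, 0.215, -0.0], [-0.0, 0.0, -1.0]]
wrist_force: [0.9, -1.5, 0.3]
gripper_width: 0.0854
grip_force: 0.0
```

Request:
arm_command(moves=[[0.02,0.032,0.008,0],[0.02,0.032,0.008,0],[0.02,0.032,0.008,0],[0,0,0,0]])

```text
time: 2.9
position: [0.4845, -0.335, 0.1585]
tcp_rot: [[-0.222, 0.975, 0.001], [0.975, 0.222, 0.003], [0.002, 0.002, -1.0]]
wrist_force: [-0.7, 0.2, 0.5]
gripper_width: 0.0853
grip_force: 0.0
```

```bash
python3 go.py .4795 -.337 .16 13; cat > wr.py <<'E'
import sys; from h import *
# wrist measurement of the tops of a thing
np.set_printoptions(precision=4,suppress=True)
s=ctrl.read_state(); f=grab_frame("wrist"); W=cloud(f,s)
if len(sys.argv)>2: cv2.imwrite("pics/"+sys.argv[2],f["pixels"])
for m in masks_of("wrist",sys.argv[1])[:3]:
    w=W[m["pixels"]]; w=w[~np.isnan(w[:,0])]
    if len(w)<20: continue
    zt=np.percentile(w[:,2],90); top=w[w[:,2]>zt-.012]
    r=cv2.minAreaRect((top[:,:2]*1000).astype(np.float32))
    print(round(m["p"],2),m["point"],len(w),"zt",round(zt,3),np.round(r[0],1),np.round(r[1],1),round(r[2],1))
E
python3 wr.py plug_large_mid w1.png
```

```text
twist -0.02 shift mm [-0.8 -5.3 -1.5] q [ 0.79  0.58 -0.4   1.75  0.28  0.87  0.49] t 2.9 w 0.0853
0.74 [85.7, 423.9] 17488 zt 0.014 [ 635.3 -215.2] [102.3 177.8] 12.4
0.62 [194.5, 250.6] 4308 zt 0.08 [ 480.1 -338.6] [61.1 61. ] 11.5
```

Request:
arm_command(moves=[[-0.002,-0.005,0,0],[0,0,0.03,0],[0,0,0.03,0],[0,0,0.03,0],[0,0,0.02,0],[0,0,0.02,0],[0,0,0.0,0],[0,0,0.0,0]])

```text
time: 3.8
position: [0.476, -0.3438, 0.0299]
tcp_rot: [[-0.214, 0.977, -0.0], [0.977, 0.214, -0.0], [-0.0, -0.0, -1.0]]
wrist_force: [-0.3, 0.7, 0.2]
gripper_width: 0.0856
grip_force: 0.0
```

Request:
arm_command(moves=[[0,0,0,0],[0,0,0,0],[0,0,0,0],[0,0,0,0],[0,0,0,0],[0,0,0,0],[0,0,0,0],[0,0,0,0]], claw=1)

```text
time: 4.6
position: [0.4773, -0.3435, 0.0309]
tcp_rot: [[-0.215, 0.977, 0.002], [0.977, 0.215, -0.001], [-0.002, 0.002, -1.0]]
wrist_force: [-0.9, 0.1, 11.2]
gripper_width: 0.0611
grip_force: 62.8
```

```bash
python3 go.py .605 -.097 .130 13
```

```text
twist -0.07 shift mm [211.4 179.8 -99.1] q [ 0.75  0.75 -0.32  1.82  0.38  0.63  0.41] t 4.6 w 0.0611
```

Request:
arm_command(moves=[[0,0,-0.01,0],[0,0,-0.03,0],[0,0,-0.03,0],[0,0,-0.03,0],[0,0,0,0]])

```text
time: 5.1
position: [0.4781, -0.3439, 0.1339]
tcp_rot: [[-0.215, 0.977, 0.005], [0.977, 0.215, -0.003], [-0.004, 0.004, -1.0]]
wrist_force: [0.1, 0.5, -2.3]
gripper_width: 0.0608
grip_force: 66.1
```

Request:
arm_command(moves=[[0.03,0.026,0,0],[0.03,0.026,0,0],[0.03,0.026,0,0],[0.03,0.026,0,0],[0.03,0.026,0,0],[0.03,0.026,0,0],[0.027,0.024,0,0],[0,0,0,0]])

```text
time: 5.9
position: [0.6095, -0.096, 0.1294]
tcp_rot: [[-0.222, 0.975, 0.001], [0.975, 0.222, 0.003], [0.003, 0.002, -1.0]]
wrist_force: [0.3, -0.7, -2.6]
gripper_width: 0.0607
grip_force: 66.3
```

```bash
python3 go.py .606 -.1015 .035 13;  python3 wr.py tray_long w2.png
```

```text
twist -0.02 shift mm [-4.6 -4.6 94.4] q [ 0.33  0.65 -0.39  1.69  0.31  0.86  0.03] t 5.9 w 0.0607
0.77 [160.2, 248.8] 4510 zt 0.014 [602.3 -85.8] [92.1 64.4] 12.5
```

View pics/w2.png

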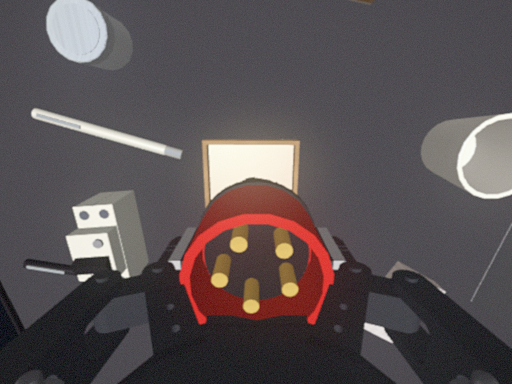

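The wrist view shows the plug upright in the grip and centred over the tray, with the tray's end edge at (250,140).

Request:
arm_command(moves=[[-0.0045,-0.0045,0.02,0],[0,0,0.03,0],[0,0,0.02,0],[0,0,0.01,0],[0,0,0.005,0],[0,0,0.004,0],[0,0,0.0,0],[0,0,0,0]])

```text
time: 6.8
position: [0.6047, -0.1074, 0.041]
tcp_rot: [[-0.215, 0.977, 0.001], [0.977, 0.215, -0.0], [-0.0, 0.001, -1.0]]
wrist_force: [0.0, 0.5, -2.8]
gripper_width: 0.061
grip_force: 66.3
```

```bash
python3 go.py .606 -.1015 .034 13
```

```text
twist -0.07 shift mm [5.5 2.6 7. ] q [ 0.31  0.77 -0.34  1.74  0.37  0.69 -0.01] t 6.8 w 0.061
```

Request:
arm_command(moves=[[0.005,0.002,0.003,0],[0,0,0.002,0],[0,0,0,0],[0,0,0,0]])

```text
time: 7.2
position: [0.6052, -0.102, 0.0353]
tcp_rot: [[-0.216, 0.976, -0.0], [0.976, 0.216, -0.0], [-0.0, -0.0, -1.0]]
wrist_force: [-0.7, 0.2, -2.6]
gripper_width: 0.0609
grip_force: 66.3
```

```bash
python3 go.py .606 -.1015 .034 13
```

```text
twist -0.07 shift mm [0.3 0.9 1.3] q [ 0.3   0.78 -0.34  1.74  0.37  0.68 -0.03] t 7.2 w 0.0609
```

Request:
arm_command(moves=[[0,0,0.001,0],[0,0,0,0],[0,0,0,0]])

```text
time: 7.5
position: [0.6052, -0.102, 0.0343]
tcp_rot: [[-0.215, 0.977, -0.0], [0.977, 0.215, -0.0], [-0.0, -0.0, -1.0]]
wrist_force: [0.1, -0.3, -2.6]
gripper_width: 0.0607
grip_force: 66.3
```

Request:
arm_command(moves=[[0,0,0,0],[0,0,0,0],[0,0,0,0],[0,0,0,0],[0,0,0,0],[0,0,0,0]], claw=0)

```text
time: 8.1
position: [0.6053, -0.1019, 0.0343]
tcp_rot: [[-0.216, 0.976, 0.0], [0.976, 0.216, -0.0], [-0.0, 0.0, -1.0]]
wrist_force: [0.7, -0.3, 0.6]
gripper_width: 0.0856
grip_force: 0.0
```

Request:
arm_command(moves=[[0,0,-0.01,0],[0,0,-0.03,0],[0,0,-0.03,0],[0,0,-0.03,0],[0,0,-0.03,0],[0,0,0,0]])

```text
time: 8.7
position: [0.6071, -0.102, 0.169]
tcp_rot: [[-0.215, 0.977, 0.006], [0.977, 0.215, -0.001], [-0.002, 0.006, -1.0]]
wrist_force: [0.4, 0.7, 0.4]
gripper_width: 0.0854
grip_force: 0.0
```

```bash
python3 wr.py plug_large_mid w3.png; python3 go.py .4315 .302 .16 16
```

```text
0.72 [183.7, 256.6] 4065 zt 0.083 [605.2 -97.6] [60.6 61.1] 67.0
twist -0.45 shift mm [436.4 -55.8   5.3] q [ 0.34  0.6  -0.4   1.68  0.28  0.92  0.05] t 8.8 w 0.0853
```

Request:
arm_command(moves=[[0,0,0,-0.45],[0.04,-0.005,0,0],[0.04,-0.005,0,0],[0.04,-0.005,0,0],[0.04,-0.005,0,0],[0.04,-0.005,0,0],[0.04,-0.005,0,0],[0.04,-0.005,0,0]])

```text
time: 9.6
position: [0.4928, 0.1586, 0.1636]
tcp_rot: [[-0.276, 0.961, -0.001], [0.961, 0.276, -0.0], [0.0, -0.001, -1.0]]
wrist_force: [0.8, 0.2, 0.3]
gripper_width: 0.0855
grip_force: 0.0
```

Request:
arm_command(moves=[[0.04,-0.005,0,0],[0.04,-0.005,0,0],[0.04,-0.005,0,0],[0.035,-0.005,0,0],[0,0,0,0],[0,0,0,0]])

```text
time: 10.2
position: [0.4314, 0.301, 0.1635]
tcp_rot: [[-0.278, 0.961, -0.001], [0.961, 0.278, -0.001], [-0.001, -0.001, -1.0]]
wrist_force: [0.7, -0.2, -0.8]
gripper_width: 0.0852
grip_force: 0.0
```

```bash
python3 wr.py bracket_mid w4.png; python3 go.py .4315 .302 .10 16
```

```text
0.71 [122.6, 367.7] 4062 zt 0.045 [519.8 388. ] [40.7 70.1] 23.4
0.59 [180.0, 254.4] 2724 zt 0.045 [431.9 300.7] [40.1 70.2] 17.2
0.56 [249.4, 128.7] 1011 zt 0.044 [334.3 225.3] [160.   20.9] 64.2
twist -0.0 shift mm [ 2.4 -0.2 63.8] q [-0.35  0.49 -0.49  1.91  0.31  0.82 -0.73] t 10.3 w 0.0858
```

View pics/w4.png

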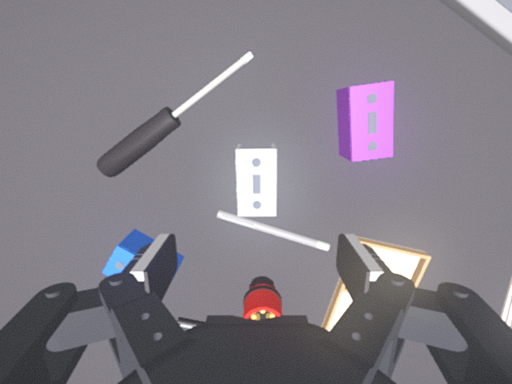

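The wrist view shows the steel bracket upright at (256,182), clear of the pen (rows 213–245) and of the blue and purple look-alikes.

Request:
arm_command(moves=[[0,0,0.03,-0.15],[0,0,0.03,0],[0,0,0.03,0],[0,0,0.03,0],[0,0,0.015,0],[0,0,0.01,0],[0,0,0.005,0],[0,0,0,0]])

```text
time: 11.1
position: [0.4324, 0.3009, 0.0145]
tcp_rot: [[-0.296, 0.955, 0.0], [0.955, 0.296, 0.0], [0.0, 0.0, -1.0]]
wrist_force: [-0.8, 0.4, 0.5]
gripper_width: 0.0854
grip_force: 0.0
```

Request:
arm_command(moves=[[0,0,0,0],[0,0,0,0],[0,0,0,0],[0,0,0,0],[0,0,0,0],[0,0,0,0],[0,0,0,0],[0,0,0,0]], claw=1)

```text
time: 11.9
position: [0.4324, 0.301, 0.015]
tcp_rot: [[-0.296, 0.955, 0.001], [0.955, 0.296, 0.0], [0.0, 0.001, -1.0]]
wrist_force: [-1.7, -1.4, 11.7]
gripper_width: 0.0393
grip_force: 59.3
```

Request:
arm_command(moves=[[0,0,-0.01,0],[0,0,-0.03,0],[0,0,-0.03,0],[0,0,-0.03,0],[0,0,-0.02,0],[0,0,0,0],[0,0,0,0]])

```text
time: 12.6
position: [0.4322, 0.3006, 0.1344]
tcp_rot: [[-0.296, 0.955, 0.0], [0.955, 0.296, 0.0], [-0.0, 0.0, -1.0]]
wrist_force: [-0.6, 0.9, -4.3]
gripper_width: 0.0392
grip_force: 61.7
```

```bash
python3 go.py .6255 -.187 .13 12.7
```

```text
twist 0.57 shift mm [-518.2   81.4    4.4] q [-0.37  0.53 -0.48  1.93  0.35  0.76 -0.74] t 12.6 w 0.0392
```

Request:
arm_command(moves=[[0,0,0,0.57],[-0.04,0.006,0,0],[-0.04,0.006,0,0],[-0.04,0.006,0,0],[-0.04,0.006,0,0],[-0.04,0.006,0,0],[-0.04,0.006,0,0],[-0.04,0.006,0,0]])

```text
time: 13.4
position: [0.5342, 0.0352, 0.133]
tcp_rot: [[-0.22, 0.976, -0.002], [0.976, 0.22, -0.0], [0.0, -0.002, -1.0]]
wrist_force: [0.2, 0.6, -3.4]
gripper_width: 0.039
grip_force: 61.5
```

Request:
arm_command(moves=[[-0.04,0.006,0,0],[-0.04,0.006,0,0],[-0.04,0.006,0,0],[-0.04,0.006,0,0],[-0.04,0.007,0,0],[-0.038,0.007,0,0],[0,0,0,0],[0,0,0,0]])

```text
time: 14.2
position: [0.6231, -0.1874, 0.1324]
tcp_rot: [[-0.218, 0.976, -0.003], [0.976, 0.218, 0.001], [0.001, -0.002, -1.0]]
wrist_force: [-0.8, -0.0, -3.6]
gripper_width: 0.0392
grip_force: 61.6
```

```bash
python3 go.py .6255 -.187 .019 12.7
```

```text
twist -0.01 shift mm [-1.000e-01  2.400e+00  1.134e+02] q [ 0.46  0.7  -0.41  1.59  0.33  0.92  0.16] t 14.2 w 0.0392
```

Request:
arm_command(moves=[[0,0.002,0.02,0],[0,0,0.03,0],[0,0,0.03,0],[0,0,0.02,0],[0,0,0.008,0],[0,0,0.003,0],[0,0,0,0],[0,0,0,0]])

```text
time: 15.0
position: [0.6264, -0.1864, 0.0243]
tcp_rot: [[-0.22, 0.976, 0.001], [0.976, 0.22, -0.0], [-0.001, 0.001, -1.0]]
wrist_force: [-1.2, -1.1, -3.1]
gripper_width: 0.0391
grip_force: 61.6
```

```bash
python3 go.py .6255 -.187 .0185 12.7
```

```text
twist -0.0 shift mm [-0.4 -1.1  5.8] q [ 0.43  0.84 -0.36  1.63  0.4   0.74  0.11] t 15.0 w 0.0391
```

Request:
arm_command(moves=[[0,-0.001,0.003,0],[0,0,0.002,0],[0,0,0.001,0],[0,0,0,0],[0,0,0,0]])

```text
time: 15.5
position: [0.6249, -0.1869, 0.0181]
tcp_rot: [[-0.219, 0.976, 0.0], [0.976, 0.219, -0.0], [-0.0, 0.0, -1.0]]
wrist_force: [-5.2, 0.7, 9.6]
gripper_width: 0.0393
grip_force: 63.2
```

Request:
arm_command(moves=[[0,0,0,0],[0,0,0,0],[0,0,0,0],[0,0,0,0],[0,0,0,0],[0,0,0,0]], claw=0)

```text
time: 16.1
position: [0.6249, -0.1867, 0.0173]
tcp_rot: [[-0.22, 0.976, 0.0], [0.976, 0.22, 0.0], [0.0, 0.0, -1.0]]
wrist_force: [0.1, 0.8, -0.1]
gripper_width: 0.0852
grip_force: 0.0
```

Request:
arm_command(moves=[[0,0,-0.01,0],[0,0,-0.03,0],[0,0,-0.03,0],[0,0,-0.03,0],[0,0,-0.03,0],[0,0,0,0],[0,0,0,0]])

```text
time: 16.8
position: [0.6251, -0.1868, 0.1484]
tcp_rot: [[-0.22, 0.976, 0.001], [0.976, 0.22, -0.001], [-0.001, 0.001, -1.0]]
wrist_force: [-0.6, -0.8, -1.1]
gripper_width: 0.0853
grip_force: 0.0
```

```bash
python3 wr.py bracket_mid w5.png; python3 go.py .451 .002 .15 13
```

```text
0.69 [186.2, 257.5] 3035 zt 0.048 [ 625.7 -186.6] [39.8 69.9] 13.1
twist -0.04 shift mm [ 222.9 -126.6   -3.1] q [ 0.47  0.68 -0.41  1.58  0.32  0.94  0.17] t 16.9 w 0.0853
```

Request:
arm_command(moves=[[0.037,-0.021,0,0],[0.037,-0.021,0,0],[0.037,-0.021,0,0],[0.037,-0.021,0,0],[0.037,-0.021,0,0],[0.037,-0.021,0,0],[0,0,0,0],[0,0,0,0]])

```text
time: 17.7
position: [0.4528, 0.0027, 0.1471]
tcp_rot: [[-0.221, 0.975, -0.001], [0.975, 0.221, -0.0], [-0.0, -0.001, -1.0]]
wrist_force: [0.2, 0.2, 0.1]
gripper_width: 0.0854
grip_force: 0.0
```

```bash
python3 wr.py tin_mid w6.png; python3 go.py .451 .002 .015 13
```

```text
0.94 [188.1, 253.4] 1979 zt 0.047 [451.5   0.3] [44.  44.3] 71.6
twist -0.04 shift mm [  0.8  -2.5 132. ] q [ 0.25  0.41 -0.48  2.1   0.29  0.69 -0.2 ] t 17.8 w 0.0854
```

Request:
arm_command(moves=[[-0.001,-0.002,0.02,0],[0,0,0.03,0],[0,0,0.03,0],[0,0,0.03,0],[0,0,0.015,0],[0,0,0.005,0],[0,0,0,0],[0,0,0,0]])

```text
time: 18.6
position: [0.452, 0.0006, 0.0178]
tcp_rot: [[-0.219, 0.976, 0.001], [0.976, 0.219, 0.0], [-0.0, 0.001, -1.0]]
wrist_force: [-0.1, -0.7, -0.5]
gripper_width: 0.0849
grip_force: 0.0
```

Request:
arm_command(moves=[[0,0,0,0],[0,0,0,0],[0,0,0,0],[0,0,0,0],[0,0,0,0],[0,0,0,0],[0,0,0,0],[0,0,0,0]], claw=1)

```text
time: 19.4
position: [0.4518, 0.0007, 0.018]
tcp_rot: [[-0.22, 0.976, 0.001], [0.976, 0.22, -0.0], [-0.001, 0.001, -1.0]]
wrist_force: [-4.3, -0.1, 17.7]
gripper_width: 0.0426
grip_force: 58.5
```

Request:
arm_command(moves=[[0,0,-0.01,0],[0,0,-0.03,0],[0,0,-0.03,0],[0,0,-0.03,0],[0,0,-0.02,0],[0,0,0,0],[0,0,0,0]])

```text
time: 20.1
position: [0.4515, 0.0006, 0.1375]
tcp_rot: [[-0.219, 0.976, 0.001], [0.976, 0.219, -0.0], [-0.0, 0.001, -1.0]]
wrist_force: [-0.8, 0.1, -1.7]
gripper_width: 0.0424
grip_force: 61.2
```

```bash
python3 go.py .643 -.266 .13 12.7
```

```text
twist -0.0 shift mm [-302.2  128.2    7.5] q [ 0.25  0.43 -0.48  2.11  0.32  0.67 -0.22] t 20.1 w 0.0424
```

Request:
arm_command(moves=[[-0.038,0.016,0,0],[-0.038,0.016,0,0],[-0.038,0.016,0,0],[-0.038,0.016,0,0],[-0.038,0.016,0,0],[-0.038,0.016,0,0],[-0.038,0.016,0,0],[-0.036,0.016,0,0]])

```text
time: 20.9
position: [0.6427, -0.2671, 0.1354]
tcp_rot: [[-0.22, 0.976, -0.002], [0.976, 0.22, 0.0], [0.001, -0.002, -1.0]]
wrist_force: [0.9, 0.8, -1.1]
gripper_width: 0.0422
grip_force: 61.3
```

Request:
arm_command(moves=[[0,0,0.0,0],[0,0,0.03,0],[0,0,0.03,0],[0,0,0.0,0],[0,0,0,0]])

```text
time: 21.4
position: [0.6423, -0.2651, 0.0767]
tcp_rot: [[-0.22, 0.975, -0.002], [0.975, 0.22, 0.001], [0.001, -0.002, -1.0]]
wrist_force: [0.9, 0.1, -0.7]
gripper_width: 0.0424
grip_force: 61.5
```

```bash
python3 go.py .643 -.266 .021 12.7
```

```text
twist 0.0 shift mm [-1.   0.4 55.7] q [ 0.54  0.83 -0.39  1.49  0.37  0.9   0.25] t 21.4 w 0.0424
```

Request:
arm_command(moves=[[-0.001,0,0.02,0],[0,0,0.02,0],[0,0,0.008,0],[0,0,0.004,0],[0,0,0.002,0],[0,0,0,0],[0,0,0,0]])

```text
time: 22.1
position: [0.6433, -0.2668, 0.0241]
tcp_rot: [[-0.22, 0.976, 0.001], [0.976, 0.22, -0.0], [-0.001, 0.001, -1.0]]
wrist_force: [-0.8, 0.2, -1.6]
gripper_width: 0.0423
grip_force: 61.5
```

```bash
python3 go.py .643 -.266 .021 12.7
```

```text
twist -0.0 shift mm [ 0.9 -0.1  3.1] q [ 0.53  0.9  -0.37  1.5   0.4   0.82  0.23] t 22.1 w 0.0423
```

Request:
arm_command(moves=[[0,0,0.002,0],[0,0,0.001,0],[0,0,0,0],[0,0,0,0]])

```text
time: 22.5
position: [0.6432, -0.2668, 0.0212]
tcp_rot: [[-0.219, 0.976, 0.001], [0.976, 0.219, -0.0], [-0.001, 0.0, -1.0]]
wrist_force: [-3.9, 1.2, 10.1]
gripper_width: 0.0426
grip_force: 62.9
```

Request:
arm_command(moves=[[0,0,0,0],[0,0,0,0],[0,0,0,0],[0,0,0,0],[0,0,0,0],[0,0,0,0]], claw=0)

```text
time: 23.1
position: [0.6429, -0.2666, 0.0202]
tcp_rot: [[-0.22, 0.976, -0.0], [0.976, 0.22, 0.0], [0.0, -0.0, -1.0]]
wrist_force: [0.6, -0.7, 0.6]
gripper_width: 0.0854
grip_force: 0.0
```

Request:
arm_command(moves=[[0,0,-0.01,0],[0,0,-0.03,0],[0,0,-0.03,0],[0,0,-0.03,0],[0,0,-0.03,0],[0,0,0,0],[0,0,0,0]])

```text
time: 23.8
position: [0.6432, -0.2668, 0.1515]
tcp_rot: [[-0.22, 0.976, 0.001], [0.976, 0.22, -0.001], [-0.001, 0.001, -1.0]]
wrist_force: [0.2, 0.0, -0.7]
gripper_width: 0.0852
grip_force: 0.0
```

```bash
python3 wr.py tin_mid w7.png; python3 go.py .4825 -.1775 .16 16.3
```

```text
0.71 [185.4, 257.3] 1865 zt 0.05 [ 643.8 -266.4] [43.6 43.5] 54.7
twist -0.45 shift mm [ 130.4 -128.6  -10.2] q [ 0.56  0.75 -0.42  1.45  0.33  1.02  0.28] t 23.9 w 0.0853
```

View pics/w7.png

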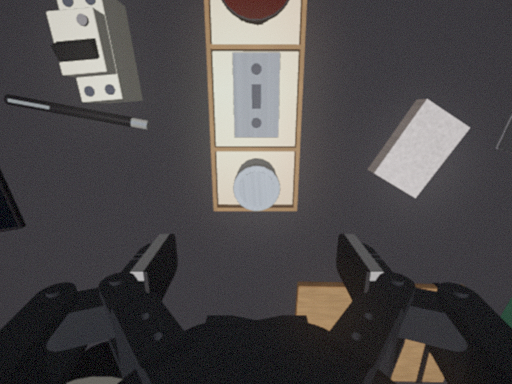

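The tin at (257,187), the bracket at (256,95) and the plug at (256,0) all stand inside their compartments. Next is the breaker.

Request:
arm_command(moves=[[0,0,0,-0.45],[0.026,-0.026,0,0],[0.026,-0.026,0,0],[0.026,-0.026,0,0],[0.026,-0.026,0,0],[0.026,-0.025,0,0],[0,0,0,0],[0,0,0,0]])

```text
time: 24.7
position: [0.4823, -0.178, 0.1502]
tcp_rot: [[-0.281, 0.96, -0.0], [0.96, 0.281, -0.0], [0.0, -0.0, -1.0]]
wrist_force: [0.1, -0.2, -0.3]
gripper_width: 0.0857
grip_force: 0.0
```

```bash
python3 wr.py breaker_mid w8.png; python3 go.py .4825 -.1775 .02 16.3
```

```text
0.97 [181.1, 256.7] 3447 zt 0.067 [ 482.3 -178.7] [35.4 45.3] 17.4
twist -0.0 shift mm [  1.   -0.4 130. ] q [ 0.6   0.49 -0.48  1.95  0.32  0.78  0.22] t 24.8 w 0.0856
```

View pics/w8.png

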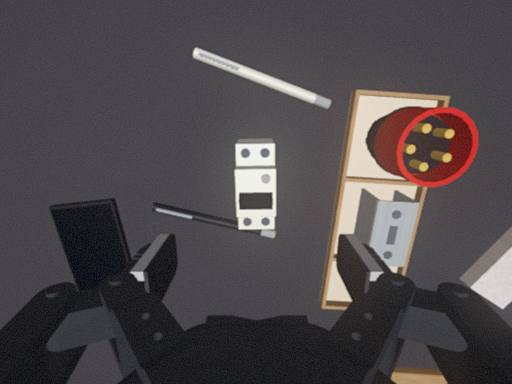

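The breaker is at (256,185), upright. The pen at (155,207)–(275,235) is clear of where the fingers come down.

Request:
arm_command(moves=[[0,0,0.03,-0.13],[0,0,0.03,0],[0,0,0.03,0],[0,0,0.02,0],[0,0,0.015,0],[0,0,0.005,0],[0,0,0,0],[0,0,0,0]])

```text
time: 25.6
position: [0.4831, -0.1782, 0.0207]
tcp_rot: [[-0.298, 0.955, 0.001], [0.955, 0.298, -0.0], [-0.0, 0.001, -1.0]]
wrist_force: [0.5, -1.2, 0.8]
gripper_width: 0.0852
grip_force: 0.0
```

Request:
arm_command(moves=[[0,0,0,0],[0,0,0,0],[0,0,0,0],[0,0,0,0],[0,0,0,0],[0,0,0,0],[0,0,0,0],[0,0,0,0]], claw=1)

```text
time: 26.4
position: [0.4828, -0.1782, 0.0207]
tcp_rot: [[-0.298, 0.955, 0.0], [0.955, 0.298, -0.0], [-0.0, 0.0, -1.0]]
wrist_force: [-0.8, -0.3, 8.5]
gripper_width: 0.0353
grip_force: 59.9
```

Request:
arm_command(moves=[[0,0,-0.01,0],[0,0,-0.03,0],[0,0,-0.03,0],[0,0,-0.03,0],[0,0,-0.02,0],[0,0,0,0],[0,0,0,0]])

```text
time: 27.1
position: [0.4825, -0.1782, 0.1405]
tcp_rot: [[-0.298, 0.955, 0.0], [0.955, 0.298, -0.0], [-0.0, 0.0, -1.0]]
wrist_force: [0.2, -0.6, -1.6]
gripper_width: 0.0353
grip_force: 60.2
```

```bash
python3 go.py .623 .139 .14 3.4
```

```text
twist 1.74 shift mm [308.3 159.1   0.5] q [ 0.6   0.51 -0.48  1.95  0.34  0.76  0.23] t 27.1 w 0.0353
```

Request:
arm_command(moves=[[0,0,0,0.87],[0,0,0,0.87],[0.038,0.02,0,0],[0.038,0.02,0,0],[0.038,0.02,0,0],[0.038,0.02,0,0],[0.038,0.02,0,0],[0.038,0.02,0,0]])

```text
time: 27.9
position: [0.5887, 0.0583, 0.139]
tcp_rot: [[-0.06, 0.998, -0.002], [0.998, 0.06, -0.0], [-0.0, -0.002, -1.0]]
wrist_force: [0.6, -0.8, -1.5]
gripper_width: 0.0351
grip_force: 60.3
```

Request:
arm_command(moves=[[0.038,0.02,0,0],[0.04,0.02,0,0],[0,0,0,0],[0,0,0,0]])

```text
time: 28.3
position: [0.6234, 0.138, 0.1386]
tcp_rot: [[-0.062, 0.998, -0.002], [0.998, 0.062, -0.0], [-0.0, -0.002, -1.0]]
wrist_force: [-0.0, -0.5, -1.3]
gripper_width: 0.0355
grip_force: 60.6
```

```bash
python3 wr.py tray_short w9.png; python3 go.py .623 .139 .0245 3.4
```

```text
0.72 [104.3, 256.3] 11709 zt 0.014 [621.3 175.7] [ 92.3 172. ] 2.9
twist -0.0 shift mm [  3.2  -0.4 114.8] q [-0.04  0.67 -0.41  1.63  0.32  0.91 -0.51] t 28.4 w 0.0355
```

View pics/w9.png

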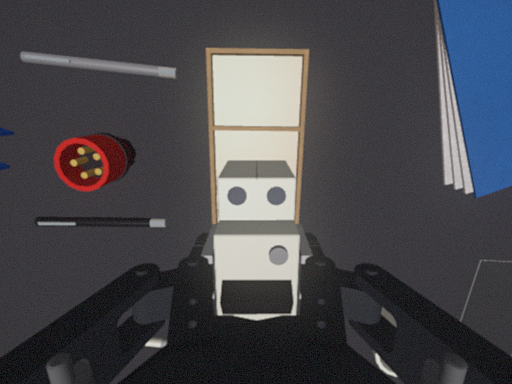

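The breaker is held upright over the long compartment, and the tray divider shows at (256,128). Lowering.

Request:
arm_command(moves=[[0.002,0,0.03,0],[0,0,0.03,0],[0,0,0.03,0],[0,0,0.012,0],[0,0,0.007,0],[0,0,0.003,0],[0,0,0,0],[0,0,0,0]])

```text
time: 29.2
position: [0.6246, 0.139, 0.0294]
tcp_rot: [[-0.059, 0.998, 0.001], [0.998, 0.059, 0.0], [0.0, 0.001, -1.0]]
wrist_force: [0.6, 0.1, -1.4]
gripper_width: 0.0354
grip_force: 60.5
```

```bash
python3 go.py .623 .138 .0235 3.2
```

```text
twist 0.02 shift mm [-0.9 -1.7  5.9] q [-0.08  0.82 -0.36  1.67  0.4   0.72 -0.57] t 29.2 w 0.0354
```

Request:
arm_command(moves=[[0,-0.001,0.003,0],[0,0,0.002,0],[0,0,0.001,0],[0,0,0,0],[0,0,0,0]])

```text
time: 29.7
position: [0.6232, 0.1389, 0.0237]
tcp_rot: [[-0.059, 0.998, 0.001], [0.998, 0.059, -0.0], [-0.0, 0.001, -1.0]]
wrist_force: [-9.1, -2.9, 24.3]
gripper_width: 0.0354
grip_force: 63.5
```

Request:
arm_command(moves=[[0,0,0,0],[0,0,0,0],[0,0,0,0],[0,0,0,0],[0,0,0,0],[0,0,0,0]], claw=0)

```text
time: 30.3
position: [0.623, 0.1388, 0.0222]
tcp_rot: [[-0.059, 0.998, -0.0], [0.998, 0.059, 0.0], [0.0, -0.0, -1.0]]
wrist_force: [-0.0, 0.2, 0.3]
gripper_width: 0.0854
grip_force: 0.0
```

Request:
arm_command(moves=[[0,0,-0.01,0],[0,0,-0.03,0],[0,0,-0.03,0],[0,0,-0.03,0],[0,0,-0.03,0],[0,0,0,0],[0,0,0,0]])

```text
time: 31.0
position: [0.6234, 0.1388, 0.1534]
tcp_rot: [[-0.059, 0.998, 0.002], [0.998, 0.059, 0.0], [0.0, 0.002, -1.0]]
wrist_force: [0.2, 0.1, -0.7]
gripper_width: 0.0856
grip_force: 0.0
```

```bash
python3 wr.py breaker_mid w10.png; python3 wr.py tray_short; python3 go.py .481 .1575 .16 3.4
```

```text
0.93 [183.7, 256.6] 3460 zt 0.07 [624.  138.7] [36.  45.5] 4.2
0.79 [115.6, 255.8] 12094 zt 0.014 [621.3 170.5] [ 92.2 182.6] 2.8
0.5 [158.8, 101.0] 3117 zt 0.066 [481.4 157.9] [43.4 42.9] 29.0
twist 0.0 shift mm [  27.1 -140.3   -8.5] q [-0.04  0.66 -0.42  1.62  0.32  0.93 -0.51] t 31.2 w 0.0854
```

Request:
arm_command(moves=[[0.007,-0.035,0,0],[0.007,-0.035,0,0],[0.007,-0.035,0,0],[0.006,-0.035,0,0],[0,0,0,0],[0,0,0,0]])

```text
time: 31.8
position: [0.4815, 0.1575, 0.1522]
tcp_rot: [[-0.06, 0.998, -0.0], [0.998, 0.06, -0.0], [-0.0, -0.0, -1.0]]
wrist_force: [0.8, -0.3, -0.2]
gripper_width: 0.0854
grip_force: 0.0
```

```bash
python3 wr.py plug_small_mid w11.png; python3 go.py .4814 .158 .023 3.4
```

```text
0.67 [190.7, 255.2] 2225 zt 0.066 [480.9 157.6] [43.5 43. ] 86.0
twist -0.0 shift mm [  0.7  -0.9 129.1] q [-0.08  0.48 -0.46  1.96  0.3   0.77 -0.65] t 31.9 w 0.0855
```

Request:
arm_command(moves=[[0,0,0.03,0],[0,0,0.03,0],[0,0,0.03,0],[0,0,0.02,0],[0,0,0.013,0],[0,0,0.004,0],[0,0,0,0],[0,0,0,0]])

```text
time: 32.7
position: [0.4823, 0.1576, 0.026]
tcp_rot: [[-0.059, 0.998, 0.001], [0.998, 0.059, 0.0], [0.0, 0.001, -1.0]]
wrist_force: [0.1, 0.4, 0.8]
gripper_width: 0.0854
grip_force: 0.0
```

Request:
arm_command(moves=[[0,0,0,0],[0,0,0,0],[0,0,0,0],[0,0,0,0],[0,0,0,0],[0,0,0,0],[0,0,0,0],[0,0,0,0]], claw=1)

```text
time: 33.5
position: [0.4819, 0.1574, 0.0259]
tcp_rot: [[-0.059, 0.998, 0.001], [0.998, 0.059, -0.0], [-0.0, 0.001, -1.0]]
wrist_force: [-2.1, -1.0, 11.5]
gripper_width: 0.0428
grip_force: 59.3
```

Request:
arm_command(moves=[[0,0,-0.01,0],[0,0,-0.03,0],[0,0,-0.03,0],[0,0,-0.03,0],[0,0,-0.02,0],[0,0,0,0],[0,0,0,0]])

```text
time: 34.2
position: [0.4817, 0.1572, 0.1455]
tcp_rot: [[-0.059, 0.998, 0.001], [0.998, 0.059, 0.0], [-0.0, 0.001, -1.0]]
wrist_force: [-0.1, -1.1, -2.7]
gripper_width: 0.0428
grip_force: 61.2
```

```bash
python3 go.py .6186 .2255 .14 2.8
```

```text
twist 0.07 shift mm [ 61.5 140.    5.5] q [-0.08  0.49 -0.46  1.97  0.31  0.75 -0.67] t 34.2 w 0.0428
```

Place at TCP z ≈ 0.029.

Request:
arm_command(moves=[[0.0155,0.035,0,0],[0.0155,0.035,0,0],[0.0155,0.035,0,0],[0.015,0.035,0,0],[0,0,0,0],[0,0,0.03,0],[0,0,0.03,0],[0,0,0,0]])

```text
time: 35.0
position: [0.6149, 0.226, 0.0805]
tcp_rot: [[-0.06, 0.998, -0.007], [0.998, 0.06, -0.003], [-0.003, -0.007, -1.0]]
wrist_force: [-1.4, 0.1, -2.0]
gripper_width: 0.0429
grip_force: 61.6
```

```bash
python3 go.py .6186 .2255 .029 3.4
```

```text
twist 0.0 shift mm [-0.7  3.7 51.5] q [-0.19  0.77 -0.4   1.6   0.37  0.85 -0.67] t 35.0 w 0.0429
```

Request:
arm_command(moves=[[0,0,0,0],[0,0,0.02,0],[0,0,0.015,0],[0,0,0.008,0],[0,0,0.004,0],[0,0,0,0],[0,0,0,0]])

```text
time: 35.7
position: [0.6181, 0.2274, 0.0389]
tcp_rot: [[-0.059, 0.998, 0.001], [0.998, 0.059, 0.0], [0.0, 0.001, -1.0]]
wrist_force: [-0.6, 0.0, -2.3]
gripper_width: 0.0427
grip_force: 61.6
```

```bash
python3 go.py .6186 .2255 .029 3.4
```

```text
twist 0.0 shift mm [-1.9  0.4  9.9] q [-0.2   0.83 -0.38  1.61  0.4   0.77 -0.7 ] t 35.7 w 0.0427
```

Request:
arm_command(moves=[[-0.002,0,0.004,0],[0,0,0.003,0],[0,0,0.002,0],[0,0,0.001,0],[0,0,0,0],[0,0,0,0]])

```text
time: 36.3
position: [0.6179, 0.2251, 0.029]
tcp_rot: [[-0.059, 0.998, 0.0], [0.998, 0.059, -0.0], [-0.0, 0.0, -1.0]]
wrist_force: [-4.9, -3.0, 12.1]
gripper_width: 0.0427
grip_force: 63.0
```

Request:
arm_command(moves=[[0,0,0,0],[0,0,0,0],[0,0,0,0],[0,0,0,0],[0,0,0,0],[0,0,0,0]], claw=0)

```text
time: 36.9
position: [0.6179, 0.2252, 0.0282]
tcp_rot: [[-0.059, 0.998, -0.0], [0.998, 0.059, 0.0], [0.0, -0.0, -1.0]]
wrist_force: [-0.1, -0.2, -0.1]
gripper_width: 0.0853
grip_force: 0.0
```

Request:
arm_command(moves=[[0,0,-0.01,0],[0,0,-0.03,0],[0,0,-0.03,0],[0,0,-0.03,0],[0,0,-0.04,0],[0,0,-0.04,0],[0,0,0,0],[0,0,0,0]])

```text
time: 37.7
position: [0.6182, 0.2253, 0.2097]
tcp_rot: [[-0.059, 0.998, 0.002], [0.998, 0.059, 0.001], [0.0, 0.002, -1.0]]
wrist_force: [-0.4, -0.5, -0.7]
gripper_width: 0.0855
grip_force: 0.0
```

```bash
python3 wr.py plug_small_mid w12.png; python3 - <<'E'
from h import *
f=grab_frame("scene"); cv2.imwrite("pics/scene1.png",cv2.resize(f["pixels"][120:330,80:400],(800,525)))
W=cloud(f)
for t in("cup","plug_large_mid","breaker_mid","tin_mid"):
    for m in masks_of("scene",t)[:1]:
        w=W[m["pixels"]]; w=w[~np.isnan(w[:,0])]; zt=np.percentile(w[:,2],95); print(t,round(zt,3),np.round(w[w[:,2]>zt-.012].mean(0),3))
E
```

```text
0.56 [173.8, 255.2] 1467 zt 0.069 [618.7 225.5] [43.1 43. ] 64.1
cup 0.052 [ 0.647 -0.267  0.049]
plug_large_mid 0.084 [ 0.606 -0.099  0.08 ]
breaker_mid 0.071 [0.627 0.136 0.067]
tin_mid 0.052 [ 0.647 -0.267  0.049]
```

View pics/scene1.png

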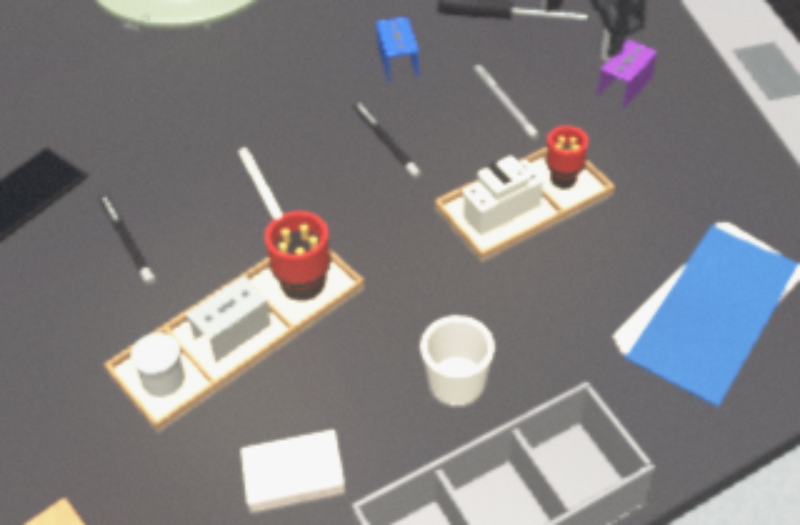

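All five parts stand upright in their compartments: tin (158,362), bracket (232,318), large plug (298,250), breaker (505,195) and small plug (567,155). The cup at (457,358) is where it was. The gripper is clear.

```bash
python3 -c "
from plant import ctrl; print(ctrl.job_done())"
```

```text
the job is handed in; nothing more can be done
None
```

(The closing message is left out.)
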